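Press down the loose caps along a row of autoclaved tubes

TASK

The wire rack is back from the autoclave with all its push-on caps standing loose: run your fingertips along the near row of four tubes from left to right (as seen from the robot) and press each cap in turn gently down until it sits fully home on the ring of its tube. The three tubes of the far row are still cooling, so leave their caps loose. Only press from above: lift no tube, cap or rack, keep the rack and the things around it where they are, and finish with the hand clear.

Things in the scene. Friction and masses are not known exactly. Their poses are not given: they have to be found in the camera images.
- rack: stainless wire test-tube rack, loose on the bench, 264 mm long, 66 mm deep, 72 mm high, 3 rows of 12 square holes at 22 mm pitch. Origin: centre of its underside; x points across the rows (away from the robot, within about 32 degrees), y along the rows (to the robot's left), z up. The near row lies at x = -22 mm, the far row at x = +22 mm, the row between is empty
- cap1_top (a point): centre of the flat top of the cap of the first, leftmost (largest y) tube of the near row, counted from the robot's left; a green push-on cap 20 mm across and 26 mm high on a loose clear tube 17 mm across, like all caps in the rack; tops stand 124 to 126 mm above the bench while loose, 119 mm when fully down. Neighbours in the near row are 66 mm apart, the far row stands 44 mm behind it; z points up out of the top
- cap1 (a joint): how far that cap has slid down its tube, in m: 0 to 0.002 at the start (loose), 0.007 fully down on the ring of the tube. It slides against a friction of about 4 N, meets a hard stop at the ring (hit fast it takes a hard knock: about 40 N at 15 to 20 mm/s, in proportion to the speed), and stays where it is left; all caps are alike
- cap2_top (a point): centre of the flat top of the cap of the second tube of the near row, counted from the robot's left
- cap2 (a joint): how far that cap has slid down its tube, in m
- cap3_top (a point): centre of the flat top of the cap of the third tube of the near row, counted from the robot's left
- cap3 (a joint): how far that cap has slid down its tube, in m
- cap4_top (a point): centre of the flat top of the cap of the fourth, rightmost (smallest y) tube of the near row, counted from the robot's left
- cap4 (a joint): how far that cap has slid down its tube, in m
- cap5_top (a point): centre of the flat top of the cap of the left tube of the far row (to be left loose)
- cap5 (a joint): how far that cap has slid down its tube, in m
- cap6_top (a point): centre of the flat top of the cap of the middle tube of the far row (to be left loose)
- cap6 (a joint): how far that cap has slid down its tube, in m
- cap7_top (a point): centre of the flat top of the cap of the right tube of the far row (to be left loose)
- cap7 (a joint): how far that cap has slid down its tube, in m
- burner: bystander: glass spirit burner, 72 mm across, 80 mm high, behind the rack; origin at the centre of its underside
- snuffer: bystander: small glass cap of the burner, 32 mm across, 44 mm high, behind the rack's left end; origin at the centre of its underside
- beaker: bystander: small open glass beaker, 48 mm across, 55 mm high, in front of the rack; origin at the centre of its underside
- dish: bystander: covered glass Petri dish, 92 mm across, 16 mm high, at the right end of the rack; origin at the centre of its underside
- spare_cap: bystander: spare green cap standing on the bench at the left end of the rack, 20 mm across, 26 mm high; origin at the centre of its underside
Things that resemble listed ones, but are neither listed nor needed, are in the scene too. What is shaped like the part that bears cap3_top but purple or yellow is not meant.

How it is judged:
On the way, in this order (a step that is already met when the one before it is completed fails the run):
1. the first, leftmost (largest y) cap of the near row is pressed home (value of joint cap1 above 0.005 m), for 0.1 s.
2. the second cap of the near row is pressed home (value of joint cap2 above 0.005 m), for 0.1 s.
3. the third cap of the near row is pressed home (value of joint cap3 above 0.005 m), for 0.1 s.
4. the fourth, rightmost (smallest y) cap of the near row is pressed home (value of joint cap4 above 0.005 m), for 0.1 s.
At the end, for the whole second after the job is handed in: all four caps of the near row are within 2 mm of fully down, the three far caps have slid less than 3.5 mm, all seven tubes stand in their holes within 0.15 rad of upright, the rack stands flat and at rest within 25 mm of where it was, and the bystanders are within 30 mm of where they were (value of joint each of cap1, cap2, cap3, cap4 above 0.005 m and value of joint each of cap5, cap6, cap7 below 0.0035 m and angle between each of cap1_top, cap2_top, cap3_top, cap4_top, cap5_top, cap6_top, cap7_top's own z axis and vertical below 0.15 rad and z of cap1_top in the frame of rack between 0.112 and 0.13 m and z of cap2_top in the frame of rack between 0.112 and 0.13 m and z of cap3_top in the frame of rack between 0.112 and 0.13 m and z of cap4_top in the frame of rack between 0.112 and 0.13 m and z of cap5_top in the frame of rack between 0.112 and 0.13 m and z of cap6_top in the frame of rack between 0.112 and 0.13 m and z of cap7_top in the frame of rack between 0.112 and 0.13 m and angle between rack's own z axis and vertical below 0.05 rad and distance of rack from where it was at the start of the episode below 0.025 m and linear speed of rack below 0.02 m/s and distance of each of burner, snuffer, beaker, dish, spare_cap from where it was at the start of the episode below 0.03 m); the robot touches nothing.
It fails at once if a tube or cap of the rack is lifted by more than 10 mm (z of any of cap1_top, cap2_top, cap3_top, cap4_top, cap5_top, cap6_top, cap7_top in the frame of rack above 0.136 m).
It fails at once if the rack is lifted by more than 10 mm, or tipped (height (world z) of rack above 0.01 m or angle between rack's own z axis and vertical above 0.15 rad).
It fails at once if a cap of the far row is pressed down (value of joint any of cap5, cap6, cap7 above 0.0035 m).
It fails at once if a cap is struck or pressed hard (more than 90 N) (contact force between the fingers and cap1 above 90 N or contact force between the fingers and cap2 above 90 N or contact force between the fingers and cap3 above 90 N or contact force between the fingers and cap4 above 90 N or contact force between the fingers and cap5 above 90 N or contact force between the fingers and cap6 above 90 N or contact force between the fingers and cap7 above 90 N).
It fails at once if the rack is shoved more than 25 mm, or a bystander is moved more than 30 mm (distance of rack from where it was at the start of the episode above 0.025 m or distance of any of burner, snuffer, beaker, dish, spare_cap from where it was at the start of the episode above 0.03 m).
It also fails if it takes over 38 s, if anything falls off the work surface, if the arm or the gripper's body presses on something with over 40 N, if the wrist force passes 120 N, or if a joint passes its speed limit or range.

ROBOT

A 6-joint arm with a two-finger parallel gripper is mounted at the origin on the work surface. World frame = base frame: x ahead of the robot, y to its left, z up, the work surface at z = 0. Lengths are in m, angles in rad, forces in N, time in s.
With the tool pointing down it reaches from about 0.3 to 0.775 m from the base axis. Payload 14.6 kg.
Tool frame: the origin (TCP) lies at the very end of the fingers, on their centre line; the grasp point (between the pads) lies grasp_offset behind it (grasp_offset is the distance from the TCP to the grasp point, in m); z points along the fingers, y is the line along which they close (so a half turn about z gives the same grasp; the last joint's range is limited). The gripper opens to 85 mm and grips with 20 to 120 N. Pads are 22 mm wide; open, the fingers measure 114 mm over their backs; the gripper's body (76 mm by 85 mm) begins 54 mm behind the grasp point. The pads swing forward as they close: fully open they stand 13 mm farther back than shut.
Start: joints at [1.054, 0.3, 1.521, -0, 1.321, -0.067], TCP at [0.239, 0.495, 0.231] pointing down, gripper open.
Joint ranges: [-3.03, 3.03], [-0.79, 2.21], [0.23, 2.52], [-1.04, 4.18], [0, 3.07], [-2.55, 2.55]. Speed limits (rad/s): [2.22, 2.22, 2.57, 3.14, 3.14, 3.14].

INTERFACE

Orientations are given as a 3x3 rotation matrix whose columns are the frame's x, y, z axes.
In Python, from bench import * gives the robot as it stands.
- The arm moves only by the tool drive_tool, never from a script. Its argument "targets" is a list of rows, each an object with "offset": the shift along the world's x, y, z in mm, a list of three; "rot": the turn, a rotation vector about the world's x, y, z in rad, a list of three. A call has 1 to 12 rows; each row is the pose to reach, as a shift and turn from the pose commanded when the call began; what a row does not reach only later rows make up. A row lasts 1/10 s, in which the tool goes at most 50 mm and 8.59 degrees, less where a joint would pass 70% of its speed; a pose out of reach is approached as far as the arm can. A call with a gripper value outside its range is refused whole. "hand" is the gripper command: -1 is shut, 1 is fully open, values between are in proportion, set as the call begins (left out, the last holds). The fingers move at their own pace and stop on an object; "grip_force" is the grip in N (left out, the last holds). Time passes only in rows, so rows that repeat a pose let the fingers close. It gives the time, the measured TCP pose, the force, the opening and the grip force at its end, in the units of the state.
- state(): the state, without advancing time (a new reading comes with each control period).
- camera(name): name is "scene" or "top" or "wrist"; returns the picture (384x512x3 uint8, blue, green, red); there is no depth.
- calibration(name): a dict with "mtx" (3x3 intrinsics, pixels), "distortion" ([k1, k2, p1, p2, k3] as OpenCV has them; the pictures are not rectified), "rvec" (rotation vector, rad) and "tvec" (3), from world to camera coordinates, as OpenCV has them; the wrist camera has in their place "T_tool_cam" (4x4, takes a point from camera to tool coordinates, whose origin is the TCP and whose axes are the flange's). Camera axes: x right, y down, z forward; pixel columns grow to the right and rows downward; lengths in m; the calibration is good to about 2 mm. A picture is of the moment at which its call begins: read the wrist's pose just before it. calibration takes no time and is no camera call.
- close_job(): hands the job in; it is judged then, once.
The state is a dict: "clock": time; "joint_pos": joint angles; "qvel": joint speeds; "joint_efforts": joint torques, N m; "ee_pos": TCP position; "tcp_rot": TCP orientation; "wrist_force": force on the tool from outside, world axes, zero at the start; "wrist_torque": the same for the moment, N m; "opening": finger opening in m; "grasp_force": force on a finger pad.
Only numpy, scipy, OpenCV 4.12 (cv2) and the standard library are available. Lean on these libraries where they do the work, as an engineer would, in place of code of your own. Each camera call takes 0.05 s, during which the arm holds its last target. There are 200 camera calls.

## Working session

There is one attempt and no reset: what is moved stays moved. The work goes in short steps, Python scripts to look and compute and a tool call to move; the robot and the scene stay as the last step left them, time stands still between calls to the robot, and variables do not carry over. Pictures are saved under pics/ and viewed, at most 10 in all, crops included, and the job is handed in when it is done.

Besides the shell and the picture viewer there is one more tool, called after ">>>" as name([rows], argument=value, ...), one row to a line, values as JSON. drive_tool: Moves the arm, as the interface text tells. Its arguments: {"type":"object","properties":{"targets":{"type":"array","items":{"type":"object","properties":{"offset":{"type":"array","items":{"type":"number"}},"rot":{"type":"array","items":{"type":"number"}}}}},"hand":{"type":"number"},"grip_force":{"type":"number"}},"required":["targets"]}

```bash
mkdir -p pics; python3 - <<'E'
from bench import *
import cv2
for n in ("scene","top"):
    cv2.imwrite(f"pics/{n}0.png",cv2.resize(camera(n),(768,576),interpolation=cv2.INTER_CUBIC))
s=state();print({k:s[k] for k in("clock","ee_pos","tcp_rot","wrist_force","opening")})
for n in ("scene","top"):print(calibration(n))
E
```

```text
{'clock': 0.1, 'ee_pos': array([0.23904386, 0.49511732, 0.23077702]), 'tcp_rot': array([[-9.00535130e-01,  4.34782929e-01, -5.32740867e-04],
       [ 4.34783243e-01,  9.00534716e-01, -8.69945713e-04],
       [ 1.01514100e-04, -1.01504348e-03, -9.99999480e-01]]), 'wrist_force': array([-0.42273962,  0.36273781,  0.24420208]), 'opening': 0.08541326316967299}
{'mtx': array([[379.28032613,   0.        , 254.76123882],
       [  0.        , 379.28032613, 192.80380977],
       [  0.        ,   0.        ,   1.        ]]), 'distortion': array([0.0330549, 0.       , 0.       , 0.       , 0.       ]), 'rvec': array([ 1.65257651,  2.04626088, -0.71755673]), 'tvec': array([ 0.08169685, -0.35913028,  1.21335406])}
{'mtx': array([[400.68679991,   0.        , 260.07431812],
       [  0.        , 400.68679991, 203.19885686],
       [  0.        ,   0.        ,   1.        ]]), 'distortion': array([-0.06891224,  0.        ,  0.        ,  0.        ,  0.        ]), 'rvec': array([ 2.16796755, -2.14218929,  0.1133887 ]), 'tvec': array([0.04548035, 0.5624704 , 1.09202131])}
```

View pics/scene0.png

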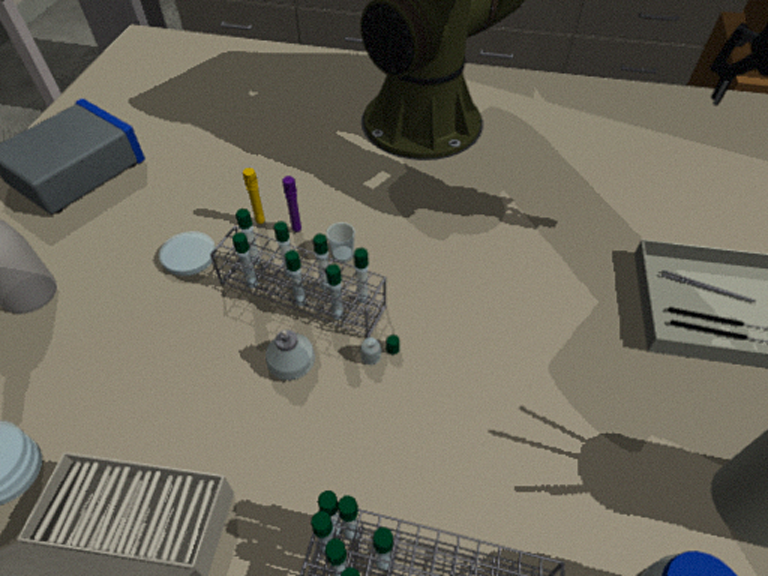

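View pics/top0.png

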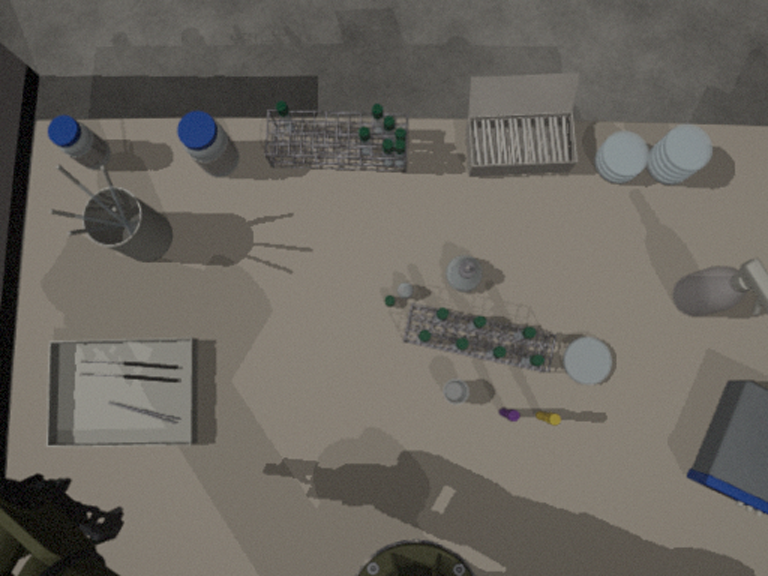

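The scene view shows the near row's caps at (361,258), (320,242), (282,230) and (243,215), the far row behind them. In the top view the near caps are at (424,336), (461,343), (499,352) and (537,360), and the far caps at (442,314), (479,322) and (529,332). Next I fit the rack pose from the cap blobs in both views.

```bash
cat > loc.py <<'E'
from bench import *
import cv2, numpy as np
from scipy.optimize import least_squares
PX={"scene":[(361,258),(320,242),(282,230),(243,215),(333,275),(293,261),(240,242)],
    "top":[(424,336),(461,343),(499,352),(537,360),(442,314),(479,322),(529,332)]}
def blobs(n,img):
    h=cv2.cvtColor(cv2.resize(img,(1536,1152),interpolation=cv2.INTER_CUBIC),cv2.COLOR_BGR2HSV)
    m=cv2.inRange(h,(55,110,20),(95,255,255))
    N,_,st,c=cv2.connectedComponentsWithStats(m)
    c=c[1:][st[1:,4]>60]; a=st[1:,4][st[1:,4]>60]
    i=[np.argmin(np.linalg.norm(c-2*np.array(p),axis=1)) for p in PX[n]]
    return (c[i]+.5)/3-.5,a[i]
def proj(n,P):
    k=calibration(n)
    return cv2.projectPoints(np.array(P,float),k["rvec"],k["tvec"],k["mtx"],k["distortion"])[0][:,0]
E
python3 - <<'E'
from loc import *
ob={n:blobs(n,camera(n)) for n in PX}
for n in ob: print(n,ob[n][0].round(1).tolist(),ob[n][1])
# independent triangulation
for i in range(7):
    r=least_squares(lambda p:np.r_[tuple((proj(n,[p])[0]-ob[n][0][i]) for n in PX)],[.45,0,.11])
    print(i+1,r.x.round(4),r.fun.round(2))
for ns in (["top"],["scene"],["top","scene"]):
    def pts(q):
        c,s=np.cos(q[2]),np.sin(q[2]); R=np.array([[c,-s],[s,c]])
        L=[(-.022,q[3]+(1.5-i)*.066) for i in range(4)]+[(.022,q[3]+v) for v in q[4:7]]
        return np.c_[np.array(L)@R.T+q[:2],np.full(7,.112)]
    # q3 fixed (degenerate w/ position)
    f=lambda q:np.concatenate([(proj(n,pts(np.r_[q[:3],0,q[3:]]))-ob[n][0]).ravel() for n in ns])
    r=least_squares(f,[.45,-.05,-.2,.06,0,-.08]);print(ns,r.x.round(4),"rms",np.sqrt(np.mean(r.fun**2)).round(2));print((pts(np.r_[r.x[:3],0,r.x[3:]])*1000).round(1).tolist())
E
```

```text
scene [[240.8, 171.2], [213.4, 162.4], [187.5, 153.9], [162.4, 145.4], [222.2, 182.6], [194.9, 173.2], [160.3, 161.5]] [738 845 818 860 923 895 929]
top [[282.6, 223.5], [308.0, 228.4], [333.0, 234.0], [358.8, 239.7], [294.9, 209.8], [319.5, 213.9], [352.2, 221.4]] [126 168 197 129  61 211 109]
1 [ 0.5001 -0.0069  0.111 ] [-0.38 -0.01 -0.45  0.09]
2 [ 0.4878 -0.0725  0.1114] [-0.52 -0.02 -0.59  0.15]
3 [ 0.474  -0.1372  0.1107] [-0.55 -0.02 -0.61  0.19]
4 [ 0.4595 -0.2035  0.1098] [-0.91 -0.04 -0.99  0.35]
5 [ 0.5366 -0.039   0.1071] [-0.35 -0.01 -0.42  0.1 ]
6 [ 0.526  -0.1028  0.1107] [-0.42 -0.02 -0.49  0.14]
7 [ 0.5075 -0.1888  0.109 ] [-0.29 -0.01 -0.32  0.12]
['top'] [ 0.5018 -0.1107 -0.1976  0.0764  0.0115 -0.0757] rms 0.4
[[499.7, -9.3, 112.0], [486.7, -74.1, 112.0], [473.8, -138.8, 112.0], [460.8, -203.5, 112.0], [538.4, -40.2, 112.0], [525.6, -103.7, 112.0], [508.5, -189.2, 112.0]]
['scene'] [ 0.5031 -0.1075 -0.2008  0.0766  0.0107 -0.0763] rms 0.11
[[501.3, -6.1, 112.0], [488.2, -70.8, 112.0], [475.0, -135.5, 112.0], [461.8, -200.1, 112.0], [540.0, -36.9, 112.0], [526.8, -101.4, 112.0], [509.5, -186.6, 112.0]]
['top', 'scene'] [ 0.5022 -0.109  -0.1996  0.0766  0.0112 -0.076 ] rms 0.54
[[500.3, -7.6, 112.0], [487.2, -72.3, 112.0], [474.1, -137.0, 112.0], [461.0, -201.7, 112.0], [539.0, -38.3, 112.0], [526.0, -102.4, 112.0], [508.7, -187.9, 112.0]]
```

>>> drive_tool([
  {"offset":[21,-42,0],"rot":[0,0,0.02]},
  {"offset":[43,-84,0],"rot":[0,0,0.04]},
  {"offset":[65,-126,0],"rot":[0,0,0.06]},
  {"offset":[87,-168,0],"rot":[0,0,0.08]},
  {"offset":[109,-210,0],"rot":[0,0,0.1]},
  {"offset":[131,-252,0],"rot":[0,0,0.12]},
  {"offset":[153,-294,0],"rot":[0,0,0.14]},
  {"offset":[175,-336,0],"rot":[0,0,0.16]},
  {"offset":[197,-378,0],"rot":[0,0,0.18]},
  {"offset":[219,-420,0],"rot":[0,0,0.2]},
  {"offset":[240,-462,0],"rot":[0,0,0.22]},
  {"offset":[261,-503,0],"rot":[0,0,0.25]},
], hand=-1, grip_force=30)

```text
clock: 1.4
ee_pos: [0.5006, -0.0097, 0.2313]
tcp_rot: [[-0.98, 0.198, 0.0], [0.198, 0.98, 0.0], [-0.0, 0.0, -1.0]]
wrist_force: [0.1, -0.4, -0.3]
opening: 0.0003
grasp_force: 0.0
```

>>> drive_tool([
  {"offset":[0,0,0],"rot":[0,0,0]},
  {"offset":[0,0,0],"rot":[0,0,0]},
  {"offset":[0,0,0],"rot":[0,0,0]},
  {"offset":[0,0,0],"rot":[0,0,0]},
])

```text
clock: 1.8
ee_pos: [0.4998, -0.0067, 0.2314]
tcp_rot: [[-0.98, 0.197, 0.0], [0.197, 0.98, 0.0], [-0.0, 0.0, -1.0]]
wrist_force: [0.5, 0.6, -0.1]
opening: -0.0003
grasp_force: 0.0
```

```bash
python3 - <<'E'
from loc import *
s=state();im=camera("wrist");k=calibration("wrist");T=k["T_tool_cam"];print(T.round(3).tolist())
print(s["clock"],s["ee_pos"],s["tcp_rot"].round(3).tolist(),s["wrist_force"],s["opening"])
im=im.copy();W=np.eye(4);W[:3,:3]=s["tcp_rot"];W[:3,3]=s["ee_pos"];C=np.linalg.inv(W@T)
P=[(.5003,-.0076,.125),(.4872,-.0723,.125),(.4741,-.137,.125),(.461,-.2017,.125),(.539,-.0383,.125),(.526,-.1024,.125)]
uv=cv2.projectPoints(np.array(P),cv2.Rodrigues(C[:3,:3])[0],C[:3,3],k["mtx"],k["distortion"])[0][:,0]
print(uv.round(1).tolist())
im=cv2.resize(im,(768,576))
for u in uv: 
    if abs(u).max()<2000: cv2.drawMarker(im,tuple(int(x*1.5) for x in u),(0,0,255),0,12)
cv2.imwrite("pics/wrist1.png",im)
E
```

```text
[[-0.0, -0.955, -0.296, 0.075], [1.0, -0.0, 0.0, -0.0], [-0.0, -0.296, 0.955, -0.143], [0.0, 0.0, 0.0, 1.0]]
1.8 [ 0.49984118 -0.00666806  0.23144916] [[-0.98, 0.197, 0.0], [0.197, 0.98, 0.0], [-0.0, 0.0, -1.0]] [ 0.45676603  0.60050739 -0.12220357] -0.000332675816660895
[[257.4, 194.1], [181.6, 194.0], [107.4, 193.9], [36.5, 193.8], [232.8, 240.2], [161.6, 239.9]]
```

View pics/wrist1.png

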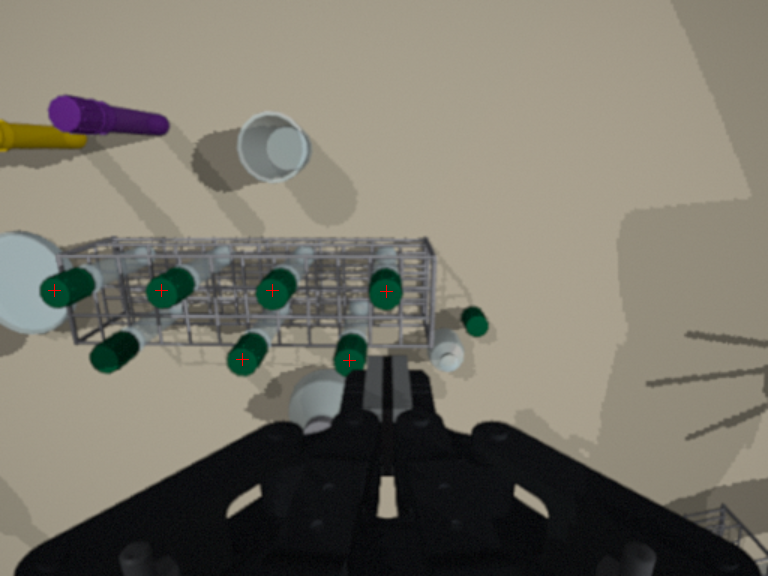

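The projected cap tops fall on the imaged cap tops to about 1 mm: cap 1 at (386,291), 2 at (272,291), 3 at (161,291) and 4 at (55,290). The fingertips are shut above cap 1. Now I descend.

>>> drive_tool([
  {"offset":[0,0,-25],"rot":[0,0,0]},
  {"offset":[0,0,-55],"rot":[0,0,0]},
  {"offset":[0,0,-80],"rot":[0,0,0]},
  {"offset":[0,0,-92],"rot":[0,0,0]},
  {"offset":[0,0,-98],"rot":[0,0,0]},
  {"offset":[0,0,-101],"rot":[0,0,0]},
  {"offset":[0,0,-102],"rot":[0,0,0]},
  {"offset":[0,0,-103],"rot":[0,0,0]},
  {"offset":[0,0,-104],"rot":[0,0,0]},
  {"offset":[0,0,-105],"rot":[0,0,0]},
  {"offset":[0,0,-106],"rot":[0,0,0]},
  {"offset":[0,0,-107],"rot":[0,0,0]},
])

```text
clock: 3.05
ee_pos: [0.5003, -0.0077, 0.1245]
tcp_rot: [[-0.98, 0.198, 0.001], [0.198, 0.98, -0.0], [-0.001, 0.0, -1.0]]
wrist_force: [-0.2, 0.5, 4.3]
opening: 0.0003
grasp_force: 2.0
```

>>> drive_tool([
  {"offset":[0,0,-0.8],"rot":[0,0,0]},
  {"offset":[0,0,-1.6],"rot":[0,0,0]},
  {"offset":[0,0,-2.4],"rot":[0,0,0]},
  {"offset":[0,0,-3.2],"rot":[0,0,0]},
  {"offset":[0,0,-4],"rot":[0,0,0]},
  {"offset":[0,0,-4],"rot":[0,0,0]},
])

```text
clock: 3.65
ee_pos: [0.5001, -0.0077, 0.1201]
tcp_rot: [[-0.98, 0.199, -0.0], [0.199, 0.98, 0.0], [0.0, -0.0, -1.0]]
wrist_force: [0.9, -0.4, 2.3]
opening: -0.0001
grasp_force: 1.2
```

>>> drive_tool([
  {"offset":[0,0,-0.5],"rot":[0,0,0]},
  {"offset":[0,0,-1],"rot":[0,0,0]},
  {"offset":[0,0,-1.3],"rot":[0,0,0]},
  {"offset":[0,0,-1.3],"rot":[0,0,0]},
])

```text
clock: 4.05
ee_pos: [0.5002, -0.0077, 0.119]
tcp_rot: [[-0.98, 0.199, 0.0], [0.199, 0.98, -0.0], [-0.0, 0.0, -1.0]]
wrist_force: [0.5, 1.3, 4.5]
opening: 0.0
grasp_force: 2.3
```

>>> drive_tool([
  {"offset":[0,0,-0.4],"rot":[0,0,0]},
  {"offset":[0,0,-0.8],"rot":[0,0,0]},
  {"offset":[0,0,-0.8],"rot":[0,0,0]},
])

```text
clock: 4.35
ee_pos: [0.5007, -0.0078, 0.119]
tcp_rot: [[-0.98, 0.198, 0.002], [0.198, 0.98, -0.0], [-0.002, 0.0, -1.0]]
wrist_force: [-0.7, 0.1, 10.7]
opening: 0.0
grasp_force: 5.6
```

>>> drive_tool([
  {"offset":[0,0,6],"rot":[0,0,0]},
  {"offset":[0,0,18],"rot":[0,0,0]},
  {"offset":[-3,-15,18],"rot":[0,0,0]},
  {"offset":[-7,-35,18],"rot":[0,0,0]},
  {"offset":[-11,-54,18],"rot":[0,0,0]},
  {"offset":[-13.1,-64.7,18],"rot":[0,0,0]},
  {"offset":[-13.1,-64.7,18],"rot":[0,0,0]},
  {"offset":[-13.1,-64.7,14],"rot":[0,0,0]},
  {"offset":[-13.1,-64.7,11],"rot":[0,0,0]},
  {"offset":[-13.1,-64.7,9],"rot":[0,0,0]},
  {"offset":[-13.1,-64.7,8],"rot":[0,0,0]},
  {"offset":[-13.1,-64.7,7],"rot":[0,0,0]},
])

```text
clock: 5.55
ee_pos: [0.4873, -0.0722, 0.1254]
tcp_rot: [[-0.98, 0.198, 0.001], [0.198, 0.98, -0.0], [-0.001, 0.0, -1.0]]
wrist_force: [-0.3, -0.5, 3.6]
opening: -0.0001
grasp_force: 2.0
```

>>> drive_tool([
  {"offset":[0,0,-0.8],"rot":[0,0,0]},
  {"offset":[0,0,-1.6],"rot":[0,0,0]},
  {"offset":[0,0,-2.4],"rot":[0,0,0]},
  {"offset":[0,0,-3.2],"rot":[0,0,0]},
  {"offset":[0,0,-4],"rot":[0,0,0]},
  {"offset":[0,0,-4.8],"rot":[0,0,0]},
  {"offset":[0,0,-5.5],"rot":[0,0,0]},
  {"offset":[0,0,-6],"rot":[0,0,0]},
  {"offset":[0,0,-6.5],"rot":[0,0,0]},
  {"offset":[0,0,-7],"rot":[0,0,0]},
  {"offset":[0,0,-7],"rot":[0,0,0]},
])

```text
clock: 6.65
ee_pos: [0.4876, -0.0726, 0.119]
tcp_rot: [[-0.98, 0.199, 0.002], [0.199, 0.98, -0.0], [-0.002, -0.0, -1.0]]
wrist_force: [-0.9, 0.9, 11.2]
opening: -0.0002
grasp_force: 5.7
```

>>> drive_tool([
  {"offset":[0,0,6],"rot":[0,0,0]},
  {"offset":[0,0,18],"rot":[0,0,0]},
  {"offset":[-3,-15,18],"rot":[0,0,0]},
  {"offset":[-7,-35,18],"rot":[0,0,0]},
  {"offset":[-11,-54,18],"rot":[0,0,0]},
  {"offset":[-13.1,-64.7,18],"rot":[0,0,0]},
  {"offset":[-13.1,-64.7,18],"rot":[0,0,0]},
  {"offset":[-13.1,-64.7,14],"rot":[0,0,0]},
  {"offset":[-13.1,-64.7,11],"rot":[0,0,0]},
  {"offset":[-13.1,-64.7,9],"rot":[0,0,0]},
  {"offset":[-13.1,-64.7,8],"rot":[0,0,0]},
  {"offset":[-13.1,-64.7,7],"rot":[0,0,0]},
])

```text
clock: 7.85
ee_pos: [0.474, -0.1369, 0.1251]
tcp_rot: [[-0.98, 0.198, -0.0], [0.198, 0.98, 0.0], [0.0, 0.0, -1.0]]
wrist_force: [-0.4, 0.9, 0.2]
opening: 0.0001
grasp_force: 0.0
```

>>> drive_tool([
  {"offset":[0,0,-0.8],"rot":[0,0,0]},
  {"offset":[0,0,-1.6],"rot":[0,0,0]},
  {"offset":[0,0,-2.4],"rot":[0,0,0]},
  {"offset":[0,0,-3.2],"rot":[0,0,0]},
  {"offset":[0,0,-4],"rot":[0,0,0]},
  {"offset":[0,0,-4.8],"rot":[0,0,0]},
  {"offset":[0,0,-5.5],"rot":[0,0,0]},
  {"offset":[0,0,-6],"rot":[0,0,0]},
  {"offset":[0,0,-6.5],"rot":[0,0,0]},
  {"offset":[0,0,-7],"rot":[0,0,0]},
  {"offset":[0,0,-7],"rot":[0,0,0]},
])

```text
clock: 8.95
ee_pos: [0.4744, -0.1373, 0.1189]
tcp_rot: [[-0.98, 0.198, 0.002], [0.198, 0.98, -0.001], [-0.002, -0.0, -1.0]]
wrist_force: [-1.5, 0.2, 10.6]
opening: 0.0001
grasp_force: 5.6
```

>>> drive_tool([
  {"offset":[0,0,6],"rot":[0,0,0]},
  {"offset":[0,0,18],"rot":[0,0,0]},
  {"offset":[-3,-15,18],"rot":[0,0,0]},
  {"offset":[-7,-35,18],"rot":[0,0,0]},
  {"offset":[-11,-54,18],"rot":[0,0,0]},
  {"offset":[-13.1,-64.7,18],"rot":[0,0,0]},
  {"offset":[-13.1,-64.7,18],"rot":[0,0,0]},
  {"offset":[-13.1,-64.7,14],"rot":[0,0,0]},
  {"offset":[-13.1,-64.7,11],"rot":[0,0,0]},
  {"offset":[-13.1,-64.7,9],"rot":[0,0,0]},
  {"offset":[-13.1,-64.7,8],"rot":[0,0,0]},
  {"offset":[-13.1,-64.7,7],"rot":[0,0,0]},
])

```text
clock: 10.15
ee_pos: [0.4611, -0.2016, 0.1253]
tcp_rot: [[-0.98, 0.198, 0.0], [0.198, 0.98, -0.0], [-0.0, -0.0, -1.0]]
wrist_force: [-0.0, 0.2, 4.5]
opening: 0.0001
grasp_force: 2.0
```

>>> drive_tool([
  {"offset":[0,0,-0.8],"rot":[0,0,0]},
  {"offset":[0,0,-1.6],"rot":[0,0,0]},
  {"offset":[0,0,-2.4],"rot":[0,0,0]},
  {"offset":[0,0,-3.2],"rot":[0,0,0]},
  {"offset":[0,0,-4],"rot":[0,0,0]},
  {"offset":[0,0,-4.8],"rot":[0,0,0]},
  {"offset":[0,0,-5.5],"rot":[0,0,0]},
  {"offset":[0,0,-6],"rot":[0,0,0]},
  {"offset":[0,0,-6.5],"rot":[0,0,0]},
  {"offset":[0,0,-7],"rot":[0,0,0]},
  {"offset":[0,0,-7],"rot":[0,0,0]},
  {"offset":[0,0,-7],"rot":[0,0,0]},
])

```text
clock: 11.35
ee_pos: [0.4613, -0.2021, 0.119]
tcp_rot: [[-0.98, 0.198, 0.002], [0.198, 0.98, -0.001], [-0.002, -0.0, -1.0]]
wrist_force: [-0.8, 0.4, 11.0]
opening: -0.0003
grasp_force: 5.5
```

>>> drive_tool([
  {"offset":[0,0,6],"rot":[0,0,0]},
  {"offset":[0,0,20],"rot":[0,0,0]},
  {"offset":[0,0,45],"rot":[0,0,0]},
  {"offset":[0,0,75],"rot":[0,0,0]},
  {"offset":[0,0,105],"rot":[0,0,0]},
  {"offset":[-10,20,130],"rot":[0,0,0]},
  {"offset":[-20,40,145],"rot":[0,0,0]},
  {"offset":[-30,55,150],"rot":[0,0,0]},
  {"offset":[-30,65,150],"rot":[0,0,0]},
  {"offset":[-30,65,150],"rot":[0,0,0]},
  {"offset":[-30,65,150],"rot":[0,0,0]},
])

```text
clock: 12.45
ee_pos: [0.431, -0.137, 0.2676]
tcp_rot: [[-0.98, 0.198, -0.001], [0.198, 0.98, 0.0], [0.001, 0.0, -1.0]]
wrist_force: [0.0, -0.4, -0.4]
opening: -0.0004
grasp_force: 0.0
```

```bash
python3 - <<'E'
from loc import *
cv2.imwrite("pics/wrist2.png",cv2.resize(camera("wrist"),(768,576)))
print(state()["clock"],state()["wrist_force"])
E
```

```text
12.5 [ 0.02682481  0.26832984 -0.3954374 ]
```

View pics/wrist2.png

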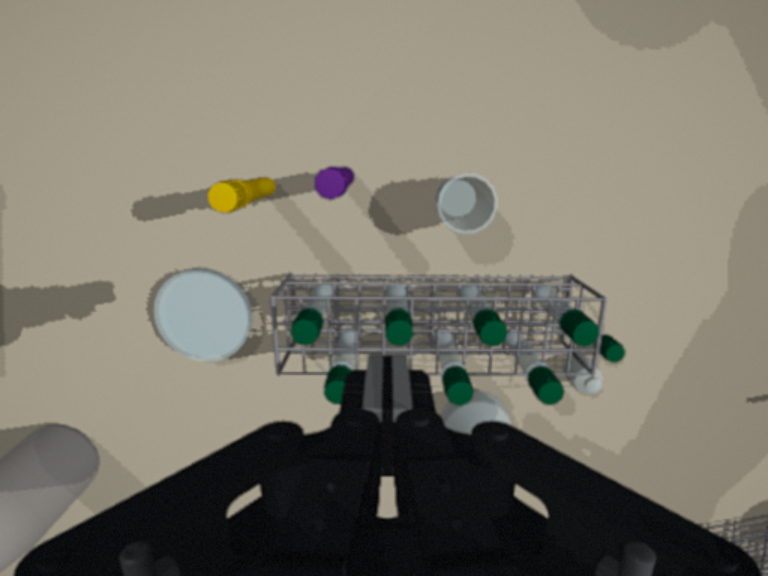

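The picture shows the rack and the things around it unmoved. The near caps stand upright in line at (307,326), (399,327), (490,327) and (579,327), the far caps are untouched, and the hand is clear above. All four presses stopped at z = 0.119 m with about 11 N, so I hand in.

```bash
python3 -c "
from bench import *
print(close_job())"
```

```text
the job is handed in; nothing more can be done
None
```

I pressed the four near-row caps home from left to right (each stopped at 119 mm with about 11 N), the last picture shows the far caps, rack and bystanders in place with the hand clear, and I handed the job in; no verdict came back.

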